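# Screw the turquoise glaze jar shut

### The job

On the pottery table, three glaze jars stand in a wooden caddy, and the cap of the turquoise one has been left unscrewed. Screw the turquoise cap clockwise until it is fully home, regripping as often as needed, then let go of it; do not turn the caps of the rust-red and cream jars.

Things in the scene. Friction and masses are not known exactly. Their poses are not given: they have to be found in the camera images.
- turquoise_cap (a joint): How far the turquoise screw cap is unscrewed, rad: 0 = home on the jar's shoulder (hard stop), positive = anticlockwise seen from above; starts between 4.8 and 6.2. Turned clockwise it sinks 8 mm per full turn. The thread (0.08 N m of friction) stays where it is left. Until it is home a gap of grey neck shows under the cap.
- turquoise_cap_mid (a point): Centre of the turquoise cap, half-way up its vertical axis; turns and sinks with it. Ribbed upright cylinder, diameter 48 mm, height 24 mm, black radial stripe on the flat top; grip across any diameter. Home, its centre is 112 mm above the table. The white jar below, diameter 46 mm, turquoise band, is held fast in a fixed wooden caddy; fingertips may reach down beside it.
- rust_cap (a joint): Turn of the rust-red cap on a second, equal jar in the caddy, rad, same sense; it is home (0) and must be left so. The caddy is 100 x 400 mm and 36 mm high, its three jars in a row 130 mm apart; which jar stands where varies, as do the caddy's place and heading.
- cream_cap (a joint): Turn of the cream cap on a third, equal jar in the caddy, rad, same sense; it is home (0) and must be left so.

How it is judged:
At the end, for the whole second after the job is handed in: The turquoise cap is screwed home to within 0.26 rad (15 degrees) of its stop, and the rust-red and cream caps are still home within the same tolerance (value of joint each of turquoise_cap, rust_cap, cream_cap below 0.26 rad); the robot touches nothing.
It fails at once if the rust-red or cream cap is unscrewed by more than 0.35 rad (20 degrees) (value of joint any of rust_cap, cream_cap above 0.35 rad).
It also fails if it takes over 51 s, if anything falls off the work surface, if the arm or the gripper's body presses on something with over 40 N, if the wrist force passes 120 N, or if a joint passes its speed limit or range.

### The arm

A 7-joint arm with a two-finger parallel gripper is mounted at the origin on the work surface. World frame = base frame: x ahead of the robot, y to its left, z up, the work surface at z = 0. Lengths are in m, angles in rad, forces in N, time in s.
With the tool pointing down it reaches from about 0.375 to 0.925 m from the base axis. Payload 3.1 kg.
Tool frame: the origin (TCP) lies at the very end of the fingers, on their centre line; the grasp point (between the pads) lies 19 mm behind it; z points along the fingers, y is the line along which they close (so a half turn about z gives the same grasp; the last joint's range is limited). The gripper opens to 85 mm and grips with 20 to 120 N. Pads are 22 mm wide; open, the fingers measure 114 mm over their backs; the gripper's body (76 mm by 85 mm) begins 54 mm behind the grasp point. The pads swing forward as they close: fully open they stand 13 mm farther back than shut.
Start: joints at [-1.233, 0.383, 0.044, 1.598, -0.018, 1.161, -0.05], TCP at [0.274, 0.589, 0.231] pointing down, gripper open.
Joint ranges: [-2.61, 2.61], [-0.41, 2.15], [-1.48, 1.57], [0, 2.5], [-1.57, 4.71], [0.05, 1.97], [-2.85, 2.85]. Speed limits (rad/s): [2.79, 2.79, 3.14, 3.14, 3.14, 3.14, 3.14].

### API

Orientations are given as a unit quaternion [x, y, z, w].
In Python, from plant import ctrl, vision, job gives the robot as it stands. The module is installed in compiled form; this text tells all that it offers.
- The arm moves only by the tool step_arm, never from a script. Its argument "series" is a list of rows, each a list of 4 numbers: the shift along the tool's x, y, z in mm, then the turn about the tool's z in degrees. In form: [[dx, dy, dz, twist], ...]. A call has 1 to 8 rows; each row is the pose to reach, as a shift and turn from the pose commanded when the call began, along the tool's axes at that moment; what a row does not reach only later rows make up. A row lasts 1/10 s, in which the tool goes at most 50 mm and 8.59 degrees, less where a joint would pass 70% of its speed; a pose out of reach is approached as far as the arm can. A call with a gripper value outside its range is refused whole. "fingers" is the closure, from -1 (fully open) to 1 (shut), set as the call begins (left out, the last holds). The fingers move at their own pace and stop on an object; "newtons" is the grip in N (left out, the last holds). Time passes only in rows, so rows that repeat a pose let the fingers close. It gives the time, the measured TCP pose, the force, the opening and the grip force at its end, in the units of the state.
- ctrl.get_state(): the state, without advancing time (a new reading comes with each control period).
- vision.camera(name): name is "scene" or "top"; returns the picture (420x560x3 uint8, red, green, blue); there is no depth.
- vision.get_calibration(name): a dict with "fov_y" (degrees; the focal length in pixels is half the picture's height over the tangent of half this angle, whatever the lens; pixels are square), "cx", "cy" (the principal point, pixels), "distortion" ([k1, k2, p1, p2, k3] as OpenCV has them; the pictures are not rectified), "rvec" (rotation vector, rad) and "tvec" (3), from world to camera coordinates, as OpenCV has them. Camera axes: x right, y down, z forward; pixel columns grow to the right and rows downward; lengths in m; the calibration is good to about 2 mm. A picture is of the moment at which its call begins. get_calibration takes no time and is no camera call.
- job.sign_off(): hands the job in; it is judged then, once.
The state is a dict: "t": time; "qpos": joint angles; "qvel": joint speeds; "joint_efforts": joint torques, N m; "tcp_pos": TCP position; "tool_rot": TCP orientation; "contact_force": force on the tool from outside, world axes, zero at the start; "moment": the same for the moment, N m; "gripper_width": finger opening in m; "grip_force": force on a finger pad.
Only numpy, scipy, OpenCV 4.12 (cv2) and the standard library are available. Lean on these libraries where they do the work, as an engineer would, in place of code of your own. Each camera call takes 0.05 s, during which the arm holds its last target. There are 200 camera calls.

## Working session

There is one attempt and no reset: what is moved stays moved. The work goes in short steps, Python scripts to look and compute and a tool call to move; the robot and the scene stay as the last step left them, time stands still between calls to the robot, and variables do not carry over. Pictures are saved under pics/ and viewed, at most 10 in all, crops included, and the job is handed in when it is done.

Besides the shell and the picture viewer there is one more tool, called after "Emit:" by a JSON object that holds its "op" and its "data", one argument or row to a line. step_arm: Moves the arm, as the interface text tells. Its arguments: {"type":"object","properties":{"series":{"type":"array","items":{"type":"array","items":{"type":"number"}}},"fingers":{"type":"number"},"newtons":{"type":"number"}},"required":["series"]}

```bash
mkdir -p pics; python3 - <<'E'
from plant import ctrl, vision
import cv2,numpy as np
for n in("scene","top"):
    im=vision.camera(n); cv2.imwrite(f"pics/{n}0.png",im[:,:,::-1]); c=vision.get_calibration(n); print(n,c)
s=ctrl.get_state();print({k:np.round(v,4) for k,v in s.items()})
a,b=[cv2.imread(f"pics/{n}0.png") for n in("scene","top")]
cv2.imwrite("pics/both0.png",cv2.resize(np.vstack([a,b]),None,fx=.714,fy=.714))
E
```

```text
scene {'fov_y': 51.91622065212552, 'cx': 288.37538551847337, 'cy': 208.46124107596063, 'distortion': array([0.01999374, 0.        , 0.        , 0.        , 0.        ]), 'rvec': array([ 1.93519711,  1.68732031, -0.60460626]), 'tvec': array([-0.12063611, -0.33750158,  1.10284192])}
top {'fov_y': 51.30694269695424, 'cx': 270.09819245119496, 'cy': 203.52869074051634, 'distortion': array([-0.12194121,  0.        ,  0.        ,  0.        ,  0.        ]), 'rvec': array([ 2.19268999, -2.15172907,  0.1542984 ]), 'tvec': array([0.01571236, 0.57772282, 0.8343796 ])}
{'t': np.float64(0.1), 'qpos': array([-1.2328,  0.3838,  0.0438,  1.5994, -0.0179,  1.1612, -0.0499]), 'qvel': array([ 0.0014, -0.0016,  0.0009, -0.0038, -0.0005, -0.0009, -0.0004]), 'joint_efforts': array([ 2.30000e-03, -4.34723e+01,  1.02900e+00, -2.50455e+01,
        1.09000e-02,  5.40000e-03, -0.00000e+00]), 'tcp_pos': array([0.274 , 0.5884, 0.23  ]), 'tool_rot': array([ 2.162e-01,  9.764e-01, -1.200e-03, -2.000e-04]), 'contact_force': array([ 0.2731, -0.436 ,  0.253 ]), 'moment': array([ 0.0047, -0.0009, -0.0002]), 'grip_force': np.float64(0.0), 'gripper_width': np.float64(0.0853)}
```

View pics/both0.png

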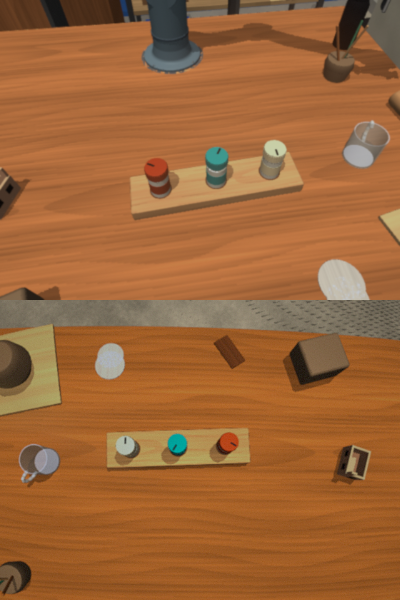

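The picture shows the caddy with cream, turquoise (centre) and rust jars. The turquoise cap is at about (304,215) in the scene view and (247,203) in the top view, in full pixels.

```bash
cat > h.py <<'E'
import cv2,numpy as np
from plant import vision
def cal(n):
    c=vision.get_calibration(n); f=210/np.tan(np.radians(c["fov_y"]/2))
    K=np.array([[f,0,c["cx"]],[0,f,c["cy"]],[0,0,1]]); R=cv2.Rodrigues(c["rvec"])[0]
    return K,c["distortion"],R,c["tvec"]
def plane(n,px,z):
    K,d,R,t=cal(n); u=cv2.undistortPoints(np.float64(px).reshape(-1,1,2),K,d)[:,0]
    r=np.c_[u,np.ones(len(u))]@R; o=-R.T@t
    return o+r*((z-o[2])/r[:,2])[:,None]
def mask(im,lo,hi,box):
    h=cv2.inRange(cv2.cvtColor(im,cv2.COLOR_BGR2HSV),lo,hi); m=np.zeros_like(h)
    x0,y0,x1,y1=box; m[y0:y1,x0:x1]=h[y0:y1,x0:x1]; return m
E
python3 - <<'E'
from h import *
for n,box in(("top",(220,170,280,240)),("scene",(275,190,335,275))):
    im=cv2.imread(f"pics/{n}0.png"); m=mask(im,(80,90,60),(98,255,255),box)
    k,l,st,ce=cv2.connectedComponentsWithStats(m)
    print(n,st.tolist(),ce.round(1).tolist())
    K,d,R,t=cal(n); print("cam",(-R.T@t).round(3))
    i=1+st[1:,4].argmax(); ys,xs=np.where(l==i); 
    P=plane(n,np.c_[xs,ys],.131); print(P.min(0),P.max(0),P.mean(0))
    # top face: brighter
    v=cv2.cvtColor(im,cv2.COLOR_BGR2HSV)[...,2]; print(np.percentile(v[l==i],[5,25,50,75,95]))
# caddy other caps for row direction
im=cv2.imread("pics/top0.png"); m=mask(im,(0,190,90),(6,255,255),(300,180,345,225));ys,xs=np.where(m>0);print("rust",len(xs),plane("top",[[xs.mean(),ys.mean()]],.12))
a=cv2.imread("pics/top0.png")[160:250,140:360]; b=cv2.imread("pics/scene0.png")[180:290,190:410]
cv2.imwrite("pics/crop0.png",cv2.resize(np.vstack([a,b]),None,fx=2.9,fy=2.9,interpolation=cv2.INTER_CUBIC))
E
```

```text
top [[0, 0, 560, 420, 234610], [235, 188, 27, 28, 590]] [[279.6, 209.5], [248.1, 201.2]]
cam [0.475 0.047 0.895]
[0.5447778  0.04492801 0.131     ] [0.59279967 0.09089379 0.131     ] [0.5691797  0.06772283 0.131     ]
[ 88.35 156.   162.   165.   168.  ]
scene [[0, 0, 560, 420, 234424], [288, 206, 31, 32, 684], [293, 247, 14, 11, 92]] [[279.4, 209.5], [302.9, 220.4], [299.7, 252.1]]
cam [ 0.964 -0.004  0.644]
[0.55067516 0.04418173 0.131     ] [0.60835184 0.0902391  0.131     ] [0.57800504 0.06639424 0.131     ]
[ 87. 139. 152. 153. 154.]
rust 12 [[ 0.57035529 -0.05354883  0.12      ]]
```

View pics/crop0.png

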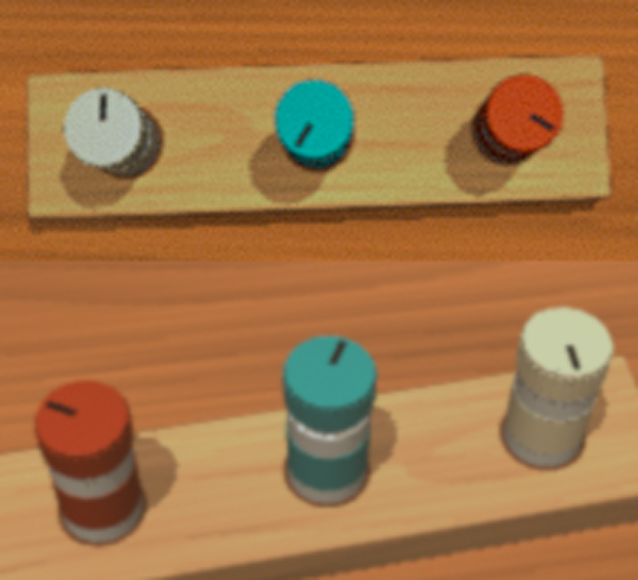

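```bash
python3 - <<'E'
from h import *
px={}
for n,box,v in(("top",(220,170,280,240),135),("scene",(275,190,335,240),140)):
    im=cv2.imread(f"pics/{n}0.png"); m=mask(im,(80,90,v),(98,255,255),box)
    c=max(cv2.findContours(m,0,2)[0],key=cv2.contourArea); P=plane(n,cv2.convexHull(c),.131)
    e,r=cv2.minEnclosingCircle((P[:,:2]*1000).astype(np.float32)); print(n,e,r)
    px[n]=np.array(cv2.fitEllipse(c)[0]); print(px[n],plane(n,px[n],.131))
Ps=[];us=[]
for n in px:
    K,d,R,t=cal(n);Ps.append(np.c_[R,t]);us.append(cv2.undistortPoints(px[n].reshape(1,1,2),K,d).reshape(2,1))
X=cv2.triangulatePoints(*Ps,*us).ravel();print("tri",X[:3]/X[3])
E
```

```text
top (570.5719604492188, 67.88565063476562) 23.327444076538086
[247.97445679 200.28143311] [[0.57078702 0.06795401 0.131     ]]
scene (572.7205200195312, 67.7425308227539) 22.499488830566406
[303.00762939 218.18505859] [[0.57405355 0.06721643 0.131     ]]
tri [0.57123079 0.06789706 0.12727137]
```

Emit:
{"op": "step_arm", "data": {
  "series": [
    [-45, -30, 0, -8],
    [-90, -60, 0, -16],
    [-130, -90, 0, -24],
    [-170, -120, 0, -32],
    [-210, -150, 0, -40],
    [-250, -180, 0, -48],
    [-290, -207, 0, -56],
    [-330, -235, 0, -64]
  ],
  "fingers": -1
}}

```text
t: 0.9
tcp_pos: [0.4648, 0.2524, 0.2309]
tool_rot: [-0.326, 0.945, -0.0, -0.0]
contact_force: [0.1, 0.7, -0.8]
gripper_width: 0.0852
grip_force: 0.0
```

```bash
cat > go.py <<'E'
import sys,numpy as np
from plant import ctrl
from scipy.spatial.transform import Rotation as R
s=ctrl.get_state(); p=np.array(list(map(float,sys.argv[1:4])))
print("d",(R.from_quat(s["tool_rot"]).inv().apply(p-s["tcp_pos"])*1e3).round(1),"q",np.round(s["qpos"],2),"M",np.round(s["moment"],3),"F",np.round(s["contact_force"],1),"tcp",np.round(s["tcp_pos"],4),"t",s["t"])
E
python3 go.py .571 .068 .2
```

```text
d [  30.2 -210.6   30.9] q [-0.68  0.15  0.12  1.89 -0.02  1.1   1.68] M [ 0.035 -0.044 -0.006] F [ 0.1  0.7 -0.8] tcp [0.4648 0.2524 0.2309] t 0.9
```

Emit:
{"op": "step_arm", "data": {
  "series": [
    [5, -45, 5, -7],
    [10, -90, 10, -14],
    [16, -130, 18, -20],
    [22, -165, 25, -25],
    [27, -195, 30, -25],
    [30, -210, 31, -25],
    [30, -210, 31, -25]
  ]
}}

```text
t: 1.6
tcp_pos: [0.5698, 0.0672, 0.1998]
tool_rot: [-0.519, 0.855, -0.0, -0.001]
contact_force: [0.2, -0.2, -0.0]
gripper_width: 0.0852
grip_force: 0.0
```

```bash
python3 go.py .571 .068 .1
```

```text
d [-1.4 -0.7 99.8] q [-0.38  0.27  0.22  1.82 -0.07  1.05  2.53] M [0.048 0.066 0.004] F [ 0.2 -0.2 -0. ] tcp [0.5698 0.0672 0.1998] t 1.6
```

Emit:
{"op": "step_arm", "data": {
  "series": [
    [-1, -1, 30, 0],
    [-1, -1, 60, 0],
    [-1, -1, 85, 0],
    [-1, -1, 103, 0],
    [-1, -1, 103, 0]
  ]
}}

```text
t: 2.1
tcp_pos: [0.5672, 0.0735, 0.0944]
tool_rot: [-0.523, 0.853, 0.002, -0.003]
contact_force: [-0.2, 0.1, -0.2]
gripper_width: 0.0855
grip_force: 0.0
```

Emit:
{"op": "step_arm", "data": {
  "series": [
    [0, 0, 0, 0],
    [0, 0, 0, 0],
    [0, 0, 0, 0],
    [0, 0, 0, 0],
    [0, 0, 0, 0],
    [0, 0, 0, 0],
    [0, 0, 0, 0],
    [0, 0, 0, 0]
  ],
  "fingers": 1,
  "newtons": 40
}}

```text
t: 2.9
tcp_pos: [0.5726, 0.0713, 0.0993]
tool_rot: [-0.521, 0.854, -0.0, 0.002]
contact_force: [-1.1, 1.0, 6.0]
gripper_width: 0.047
grip_force: 40.9
```

```bash
python3 go.py .571 .068 .096;python3 - <<'E'
from h import *
a=vision.camera("top")[150:260,190:330,::-1];b=vision.camera("scene")[150:260,230:370,::-1]
cv2.imwrite("pics/g1.png",cv2.resize(np.hstack([a,b]),None,fx=2.8,fy=2.8))
E
```

```text
d [ 3.7 -0.1  3.3] q [-0.36  0.4   0.2   1.89 -0.11  0.85  2.56] M [0.207 0.089 0.06 ] F [-1.1  1.   6. ] tcp [0.5726 0.0713 0.0993] t 2.9
```

View pics/g1.png

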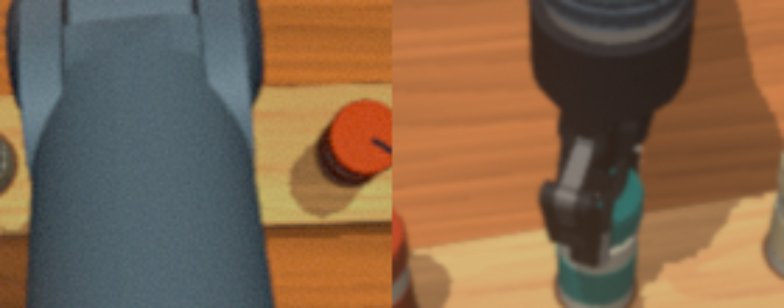

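The grasp is on the turquoise cap, seen at about (620,195) in the crop, and the pads sit below its top. The TCP reads ~4 mm off-axis, so I'll reopen, check and centre it.

Emit:
{"op": "step_arm", "data": {
  "series": [
    [0, 0, 0, 0],
    [0, 0, 0, 0],
    [0, 0, 0, 0],
    [0, 0, 0, 0],
    [0, 0, 0, 0],
    [0, 0, 0, 0]
  ],
  "fingers": -0.2
}}

```text
t: 3.6
tcp_pos: [0.5706, 0.0706, 0.097]
tool_rot: [-0.521, 0.854, 0.0, -0.0]
contact_force: [1.5, -0.4, 0.0]
gripper_width: 0.0512
grip_force: 0.0
```

```bash
python3 go.py .571 .068 .096
```

```text
d [ 2.1 -1.5  1. ] q [-0.36  0.4   0.2   1.9  -0.11  0.85  2.56] M [ 0.036 -0.041  0.038] F [ 1.5 -0.4  0. ] tcp [0.5706 0.0706 0.097 ] t 3.6
```

Emit:
{"op": "step_arm", "data": {
  "series": [
    [2, -1.5, 1, 0],
    [2, -1.5, 1, 0],
    [2, -1.5, 1, 0]
  ]
}}

```text
t: 3.9
tcp_pos: [0.5712, 0.0679, 0.0962]
tool_rot: [-0.521, 0.854, -0.0, -0.0]
contact_force: [-0.1, -0.5, -0.1]
gripper_width: 0.0512
grip_force: 0.0
```

Emit:
{"op": "step_arm", "data": {
  "series": [
    [0, 0, 0, 0],
    [0, 0, 0, 0],
    [0, 0, 0, 0],
    [0, 0, 0, 0]
  ],
  "fingers": 1,
  "newtons": 40
}}

```text
t: 4.3
tcp_pos: [0.571, 0.0682, 0.0965]
tool_rot: [-0.521, 0.854, 0.0, -0.0]
contact_force: [-3.1, 0.1, 4.7]
gripper_width: 0.0471
grip_force: 40.8
```

```bash
python3 go.py .571 .068 .096
```

```text
d [ 0.2 -0.1  0.5] q [-0.36  0.4   0.2   1.9  -0.11  0.85  2.56] M [-0.031  0.559 -0.036] F [-3.1  0.1  4.7] tcp [0.571  0.0682 0.0965] t 4.3
```

Emit:
{"op": "step_arm", "data": {
  "series": [
    [0, 0, 0.2, 7],
    [0, 0, 0.3, 14],
    [0, 0, 0.5, 21],
    [0, 0, 0.6, 28],
    [0, 0, 0.8, 35],
    [0, 0, 0.9, 42],
    [0, 0, 1.1, 49],
    [0, 0, 1.2, 56]
  ]
}}

```text
t: 5.1
tcp_pos: [0.571, 0.0681, 0.0952]
tool_rot: [-0.057, 0.998, -0.0, -0.0]
contact_force: [-2.1, -0.8, 3.4]
gripper_width: 0.0471
grip_force: 40.7
```

```bash
python3 go.py .571 .068 .096
```

```text
d [ 0.  -0.1 -0.8] q [-0.53  0.43  0.41  1.9  -0.22  0.86  1.67] M [-0.042  0.506  0.105] F [-2.1 -0.8  3.4] tcp [0.571  0.0681 0.0952] t 5.1
```

Emit:
{"op": "step_arm", "data": {
  "series": [
    [0, 0, 0.2, 7],
    [0, 0, 0.3, 14],
    [0, 0, 0.5, 21],
    [0, 0, 0.6, 28],
    [0, 0, 0.8, 35],
    [0, 0, 0.9, 42],
    [0, 0, 1.1, 49],
    [0, 0, 1.2, 56]
  ]
}}

```text
t: 5.9
tcp_pos: [0.571, 0.068, 0.094]
tool_rot: [0.418, 0.908, -0.0, -0.0]
contact_force: [-2.6, -0.6, 3.2]
gripper_width: 0.047
grip_force: 40.7
```

Emit:
{"op": "step_arm", "data": {
  "series": [
    [0, 0, 0.2, 7],
    [0, 0, 0.3, 14],
    [0, 0, 0.5, 21],
    [0, 0, 0.6, 28],
    [0, 0, 0.8, 35],
    [0, 0, 0.9, 42],
    [0, 0, 1.1, 49],
    [0, 0, 1.2, 56]
  ]
}}

```text
t: 6.7
tcp_pos: [0.5709, 0.0679, 0.0928]
tool_rot: [0.796, 0.606, -0.001, -0.0]
contact_force: [-2.9, -1.0, 3.1]
gripper_width: 0.0474
grip_force: 40.7
```

```bash
python3 go.py .571 .068 .096
```

```text
d [ 0.1  0.1 -3.2] q [-0.86  0.54  0.84  1.92 -0.51  0.91 -0.03] M [-0.151  0.521  0.099] F [-2.9 -1.   3.1] tcp [0.5709 0.0679 0.0928] t 6.7
```

Emit:
{"op": "step_arm", "data": {
  "series": [
    [0, 0, 0.2, 7],
    [0, 0, 0.3, 14],
    [0, 0, 0.5, 21],
    [0, 0, 0.6, 28],
    [0, 0, 0.8, 35],
    [0, 0, 0.9, 42],
    [0, 0, 1.1, 49],
    [0, 0, 1.2, 56]
  ]
}}

```text
t: 7.5
tcp_pos: [0.5708, 0.068, 0.0916]
tool_rot: [0.987, 0.161, -0.001, 0.0]
contact_force: [-2.3, -1.1, 4.2]
gripper_width: 0.0469
grip_force: 40.7
```

```bash
python3 go.py .571 .068 .096
```

```text
d [ 0.2  0.1 -4.4] q [-1.    0.67  1.06  1.93 -0.71  0.98 -0.86] M [-0.124  0.612  0.118] F [-2.3 -1.1  4.2] tcp [0.5708 0.068  0.0916] t 7.5
```

Emit:
{"op": "step_arm", "data": {
  "series": [
    [0, 0, 0.2, 7],
    [0, 0, 0.3, 14],
    [0, 0, 0.5, 21],
    [0, 0, 0.6, 28],
    [0, 0, 0.8, 35],
    [0, 0, 0.9, 42],
    [0, 0, 1.1, 49],
    [0, 0, 1.2, 56]
  ]
}}

```text
t: 8.3
tcp_pos: [0.5707, 0.0681, 0.0903]
tool_rot: [0.947, -0.321, -0.001, 0.0]
contact_force: [-2.0, -0.1, 3.4]
gripper_width: 0.047
grip_force: 40.7
```

```bash
python3 go.py .571 .068 .096
```

```text
d [ 0.3 -0.  -5.7] q [-1.1   0.83  1.24  1.93 -0.9   1.1  -1.69] M [-0.069  0.597  0.054] F [-2.  -0.1  3.4] tcp [0.5707 0.0681 0.0903] t 8.3
```

Emit:
{"op": "step_arm", "data": {
  "series": [
    [0, 0, 0.2, 7],
    [0, 0, 0.3, 14],
    [0, 0, 0.5, 21],
    [0, 0, 0.6, 28]
  ]
}}

```text
t: 8.7
tcp_pos: [0.5714, 0.0669, 0.0899]
tool_rot: [0.843, -0.538, 0.001, 0.002]
contact_force: [-2.7, -2.3, 4.0]
gripper_width: 0.0472
grip_force: 41.4
```

```bash
python3 go.py .571 .068 .096
```

```text
d [-1.1 -0.1 -6.1] q [-1.12  0.92  1.32  1.93 -0.99  1.16 -2.11] M [-0.444  0.452  1.027] F [-2.7 -2.3  4. ] tcp [0.5714 0.0669 0.0899] t 8.7
```

Emit:
{"op": "step_arm", "data": {
  "series": [
    [0, 0, 0.2, 6],
    [0, 0, 0.3, 12],
    [0, 0, 0.5, 18],
    [0, 0, 0.5, 24]
  ]
}}

```text
t: 9.1
tcp_pos: [0.5709, 0.0672, 0.0894]
tool_rot: [0.713, -0.701, 0.001, 0.002]
contact_force: [-2.6, -2.4, 4.5]
gripper_width: 0.0469
grip_force: 42.1
```

```bash
python3 go.py .571 .068 .096
```

```text
d [-0.8 -0.1 -6.6] q [-1.14  0.99  1.38  1.93 -1.05  1.22 -2.49] M [-0.427  0.591  1.226] F [-2.6 -2.4  4.5] tcp [0.5709 0.0672 0.0894] t 9.1
```

The moment jumped from 0.1 to over 1.0 N m, so the cap is on its stop and slipping in the pads. Next I release, back off and check.

Emit:
{"op": "step_arm", "data": {
  "series": [
    [0, 0, 0, 0],
    [0, 0, 0, 0],
    [0, 0, 0, 0],
    [0, 0, 0, 0],
    [0, 0, 0, 0],
    [0, 0, 0, 0]
  ],
  "fingers": -1
}}

```text
t: 9.7
tcp_pos: [0.5713, 0.0683, 0.0892]
tool_rot: [0.712, -0.702, -0.0, -0.0]
contact_force: [0.6, 0.2, -0.5]
gripper_width: 0.0851
grip_force: 0.0
```

Emit:
{"op": "step_arm", "data": {
  "series": [
    [0, 0, -30, 0],
    [0, 0, -70, 0],
    [0, 0, -110, 0],
    [0, 0, -110, 0]
  ]
}}

```text
t: 10.1
tcp_pos: [0.5747, 0.067, 0.2052]
tool_rot: [0.712, -0.702, 0.004, -0.004]
contact_force: [0.2, -0.5, -0.6]
gripper_width: 0.0852
grip_force: 0.0
```

```bash
python3 go.py .45 .3 .2;python3 - <<'E'
from h import *
a=vision.camera("top")[150:260,190:330,::-1];b=vision.camera("scene")[190:300,230:370,::-1]
cv2.imwrite("pics/g2.png",cv2.resize(np.hstack([a,b]),None,fx=2.8,fy=2.8))
E
```

```text
d [-234.7  121.5    3.9] q [-1.2   0.87  1.53  1.85 -0.9   1.36 -2.57] M [ 0.018 -0.057 -0.023] F [ 0.2 -0.5 -0.6] tcp [0.5747 0.067  0.2052] t 10.1
```

View pics/g2.png

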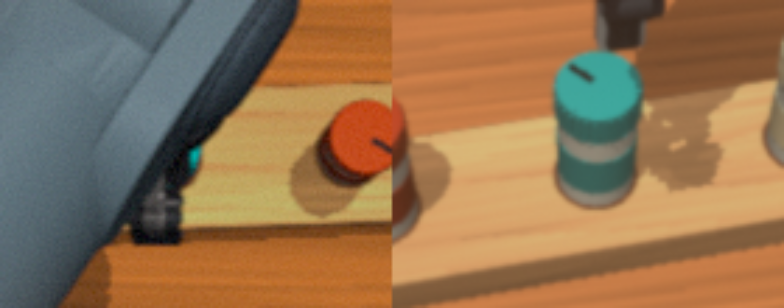

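The scene view shows the cap free, with its stripe at about (582,72) in the crop pointing upper-left and no obvious neck gap. I'll measure stripe rotation and height against the first picture.

```bash
python3 - <<'E'
from h import *
im1=vision.camera("scene")[:,:,::-1].copy(); cv2.imwrite("pics/scene2.png",im1)
for im,z in((cv2.imread("pics/scene0.png"),.131),(im1,.124)):
    m=mask(im,(80,90,135),(98,255,255),(275,190,335,245))
    c=max(cv2.findContours(m,0,2)[0],key=cv2.contourArea); h=cv2.convexHull(c); e=cv2.fitEllipse(h)
    f=np.zeros_like(m); cv2.ellipse(f,(e[0],(e[1][0]*.8,e[1][1]*.8),e[2]),255,-1)
    w=255-im.max(2).astype(float); w=np.where((f>0)&(im.max(2)<120),w,0); ys,xs=np.nonzero(w)
    s=[np.average(xs,weights=w[ys,xs]),np.average(ys,weights=w[ys,xs])]
    P=plane("scene",[e[0],s],z); d=P[1]-P[0]
    print(np.round(e[0],1),"stripe",np.round(s,1),len(xs),P[0].round(4),np.hypot(*d[:2]).round(4),"ang",np.degrees(np.arctan2(d[1],d[0])).round(1))
# vertical column profile through cap bottom
for im in(cv2.imread("pics/scene0.png"),im1): print([tuple(int(v) for v in im[y,302]) for y in range(226,248,1)])
E
```

```text
[303.3 217.8] stripe [305.8 211.7] 22 [0.5733 0.0677 0.131 ] 0.0122 ang 153.1
[302.9 220.5] stripe [297.5 215.9] 22 [0.5731 0.0673 0.124 ] 0.0121 ang -145.6
[(143, 153, 61), (144, 154, 62), (143, 153, 62), (137, 147, 61), (112, 121, 59), (91, 100, 57), (82, 90, 55), (80, 88, 55), (80, 87, 56), (78, 85, 56), (77, 85, 55), (78, 86, 57), (80, 89, 68), (105, 115, 113), (147, 159, 161), (153, 164, 168), (123, 136, 143), (109, 124, 133), (109, 123, 132), (110, 125, 133), (109, 124, 132), (105, 119, 121)]
[(157, 167, 63), (157, 167, 64), (156, 167, 63), (157, 167, 64), (156, 167, 63), (157, 167, 64), (147, 157, 63), (112, 121, 59), (101, 109, 58), (92, 100, 57), (87, 96, 56), (86, 95, 56), (87, 95, 57), (86, 94, 57), (91, 101, 66), (103, 115, 95), (113, 127, 129), (118, 134, 142), (119, 135, 144), (119, 135, 144), (118, 135, 143), (114, 129, 131)]
```

The stripe turned −299° (5.2 rad, inside the 4.8–6.2 range), the cap sank about 7 mm, the bright neck gap is gone, and the stop torque was felt. Handing in.

```bash
python3 -c "
from plant import job,ctrl
print(ctrl.get_state()['qvel'].round(3)); print(job.sign_off())"
```

```text
[ 0.004  0.018 -0.028  0.018 -0.002  0.003  0.   ]
the job is handed in; nothing more can be done
None
```

I screwed the turquoise cap clockwise about 299° onto its stop and let go of it, never gripped the rust-red and cream caps, and handed the job in at about 10 s; the sign-off gave no verdict.

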